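# Pack the pencil case after homework

### The arm

A 6-joint arm with a two-finger parallel gripper is mounted at the origin on the work surface. World frame = base frame: x ahead of the robot, y to its left, z up, the work surface at z = 0. Lengths are in m, angles in degrees, forces in N, time in s.
With the tool pointing down it reaches from about 0.35 to 0.85 m from the base axis. Payload 8.1 kg.
Tool frame: the origin (TCP) lies on the centre line of the jaws, within the pads' length; the fingertips stand 8 mm ahead of it and the grasp point (between the pads) lies 11 mm behind it; z points along the fingers, y is the line along which they close (so a half turn about z gives the same grasp; the last joint's range is limited). The gripper opens to 93 mm and grips with 3 to 60 N. Pads are 15 mm wide; open, the fingers measure 128 mm over their backs; the gripper's body (75 mm by 188 mm) begins 65 mm behind the grasp point.
Start: joints at [65.294, 7.471, 85.268, -0, 87.261, -4.893], TCP at [0.203, 0.564, 0.227] pointing down, gripper open.
Joint ranges: [-169.43, 169.43], [-51.17, 129.36], [1.28, 143.12], [-76.62, 256.62], [0, 156.53], [-152.29, 152.29]. Speed limits (degrees/s): [136.94, 136.94, 159.86, 180, 180, 180].

### API

Orientations are given as a 3x3 rotation matrix whose columns are the frame's x, y, z axes.
In Python, from station import read_state, vision, order, masks_of, pinpoint gives the robot as it stands.
- The arm moves only by the shell command python3 -m jog 'ROWS'. ROWS is text: rows parted by semicolons, each of 7 numbers parted by spaces: the shift along the world's x, y, z each as a share of 0.3 m, from -1 to 1, then the turn, a rotation vector about the world's x, y, z each as a share of 0.5 rad, from -1 to 1, then the opening, from 0 (shut) to 1 (fully open). In form: dx dy dz rx ry rz gripper; .... A call has 1 to 20 rows; each row is the pose to reach, as a shift and turn from the pose commanded when the call began; what a row does not reach only later rows make up. A row lasts 1/8 s, in which the tool goes at most 62.5 mm and 10.7 degrees, less where a joint would pass 70% of its speed; a pose out of reach is approached as far as the arm can. A call with a number of a shift or a turn outside -1 to 1 is refused whole. A call with a gripper value outside its range is refused whole. The fingers move at their own pace and stop on an object; the grip force is fixed at half the most. Time passes only in rows, so rows that repeat a pose let the fingers close. It gives the time, the measured TCP pose, the force, the opening and the grip force at its end, in the units of the state.
- read_state(): the state, without advancing time (a new reading comes with each control period).
- vision.camera(name): name is "scene" or "top" or "wrist"; returns a dict with "img" (384x512x3 uint8, blue, green, red), "depth" (384x512 float32, m along the optical axis (not along the pixel's ray), 0 where there is no reading), "camera_matrix" (3x3 intrinsics, pixels), "world_from_camera" (4x4, takes a point from camera to world coordinates); the wrist camera has in their place "hand_eye" (4x4, takes a point from camera to tool coordinates, whose origin is the TCP and whose axes are the flange's). Camera axes: x right, y down, z forward; pixel columns grow to the right and rows downward; lengths in m; the calibration is good to about 2 mm. A picture is of the moment at which its call begins: read the wrist's pose just before it.
- order.job_done(): hands the job in; it is judged then, once.
Trained networks look in the newest picture that a camera, given by its name, has taken for a name from the list of things; names that differ only in an ending like _2 or _b are one class to them, and where a whole thing is asked for, a point or a joint stands for the part that bears it (a point fixed in the world has none). Each returns a list of dicts, best first, with "score" (0 to 1); they miss things now and then, are a little off and sometimes report something else, mostly with a low value. They report only what shows in the picture. A call takes as long as a camera call. They do not tell look-alikes from the thing itself.
- masks_of(thing, camera): "region" (384x512 bool, what is visible of it) and "rect" ([centre column, centre row, width, height] as shares, 0 to 1, of the picture: columns of its width, rows of its height, round what is visible of it).
- pinpoint(thing, camera): "at" ([column, row] as shares, 0 to 1, of the picture: columns of its width, rows of its height: a listed point, or the origin of a listed thing).
The state is a dict: "t": time; "joint_pos": joint angles; "joint_vel": joint speeds; "joint_efforts": joint torques, N m; "tcp_pos": TCP position; "tool_rot": TCP orientation; "force": force on the tool from outside, world axes, zero at the start; "wrist_torque": the same for the moment, N m; "opening": finger opening in m; "grasp_force": force on a finger pad.
Only numpy, scipy, OpenCV 4.12 (cv2) and the standard library are available. Lean on these libraries where they do the work, as an engineer would, in place of code of your own. Each camera call takes 0.05 s, during which the arm holds its last target. There are 200 camera calls.

### The job

Homework is finished, so pack the open pencil case: lay the long pencil in the full-length pair of clips, the short pencil in the short pair and the eraser flat in its well, with both pencil points towards the end of the case away from the eraser so that they do not smudge it. Then swing the lid over and shut it fully. Leave the stapler, the mug and the lamp where they stand.

Things in the scene. Friction and masses are not known exactly. Their poses are not given: they have to be found in the camera images.
- case: Open navy pencil case, grey insert; base 212 mm long (y) by 100 wide (x), rim 22 high, 3 mm walls. Origin: centre of its underside; x to the hinge, y to the eraser end, z up. It does not slide. Two rows of clips along y: long row at x +21, short row at x -21 ending in the eraser well. Between clips nothing stands above the rim. Shut, 206 mm long inside, 13 mm free above the rim.
- long_row (a point): Seat of the long pencil, where its middle belongs (14 mm play along y): at clip-floor height, 22 mm above the table, x +21, y 0 in the case. Clips at y -50 and +62: U cradles 8 mm long (y), 23 wide outside (x), prongs to 31 mm above the table, slot 13.5 wide at its floor, 16 at the top. A seated pencil lies along the case's y, its axis 5 to 6 mm above this point. Axes as the case.
- short_row (a point): Seat of the short pencil, where its middle belongs (13 mm play along y): at clip-floor height, 22 mm above the table, x -21, y -33 mm in the case. Clips like those of the long row at y -62 and +4 mm. A seated pencil lies along the case's y, its axis 5 to 6 mm above this point. Axes as the case.
- eraser_well (a point): Centre of the floor of the eraser well, 20 mm above the table, x = -21 mm, y = +71.7 mm in the case frame. The well is 58.5 mm (along the case's y) by 26.5 mm (x) inside, with 2 mm walls that stand 5 mm above its floor. Axes as the case.
- lid (a joint): Angle of the case's lid, rad: 0 shut, grows as it opens up and away over the hinge; starts at 2.4 to 2.75, laid back beyond the case. The hinge is stiff (0.06 N m): the lid stays at any angle and must be pushed fully shut. The lid is a 60 g shell, 100 x 212 mm and 16 mm deep (the shut case is 38 mm high).
- lid_hinge (a point): Point on the lid's hinge axis at the middle of the case: x = +50 mm, y = 0 in the case frame, 22 mm above the table; the hinge axis runs along the case's y. Axes turn with the lid.
- clasp_tab (a point): Grip point of the clasp tab at the middle of the lid's free edge. Moves with the lid: with it shut, 112 mm to the case's -x of the hinge and 4 mm above it. The tab is 20 mm wide along the case's y, 7 thick, sticks out 18 mm from the edge; this point is 12 mm out from the edge. Held by the two sides 20 mm apart it can turn between the fingers as the lid swings. Axes turn with the lid.
- long_pencil: Long wooden hexagonal pencil, lacquered dark green, 175 mm, 10 mm across flats (11.5 across corners), 15 g; the last 20 mm at the +x end are the sharpened cone. Lies on the table beside the stapler. Origin: under its middle, on the underside as it lies at the start (it may roll about its axis); x runs along it to the point.
- long_pencil_mid (a point): Middle of the long pencil's length, on its axis.
- long_pencil_tip (a point): Point of the long pencil, on its axis, 87.5 mm from the middle.
- short_pencil: Short, used hexagonal pencil of the same kind, dark green, 115 mm long, 10 mm across flats, 11 g; the last 18 mm at the +x end are the sharpened cone. Origin: under its middle, on the underside as it lies at the start; x runs along it to the point.
- short_pencil_mid (a point): Middle of the short pencil's length, on its axis.
- short_pencil_tip (a point): Point of the short pencil, on its axis, 57.5 mm from the middle.
- eraser: White block eraser in a plain paper sleeve, 55 mm (x) by 23 mm (y) by 13 mm high, 24 g, lying flat near the short pencil. Origin: centre of its underside; z up.
- eraser_center (a point): Centre of the eraser.
- stapler: Small aluminium stapler standing beside the long pencil, about 100 mm (x) by 26 mm (y), 45 mm high, 110 g. Leave it. Origin: centre of its underside, x along it.
- mug: White ceramic mug, 80 mm across and 90 mm high, handle on its +y side standing out about 30 mm. Leave it. Origin: centre of its underside.
- lamp: Slim desk lamp, round base 110 mm across, thin stem, narrow head 110 mm long at 350 mm height reaching to its -x side 70 mm from the centre; a toggle switch on the base. Leave it. Origin: centre of its underside.
There are look-alikes about, which are no part of the job. Leave any purple look-alike of the long_pencil alone. Leave any purple look-alike of the short_pencil alone.

How it is judged (in metres and radians):
On the way:
1. both pencils lie in their own clips, points away from the eraser end, and the eraser lies in its well, with the lid still open (x of long_pencil_mid in the frame of case between 0.017 and 0.025 m and y of long_pencil_mid in the frame of case between -0.014 and 0.014 m and z of long_pencil_mid in the frame of case between 0.0245 and 0.0305 m and angle between the x axis of long_pencil and the y axis of case, either way round below 0.06 rad and y of long_pencil_tip in the frame of case below -0.05 m and x of short_pencil_mid in the frame of case between -0.025 and -0.017 m and y of short_pencil_mid in the frame of case between -0.046 and -0.02 m and z of short_pencil_mid in the frame of case between 0.0245 and 0.0305 m and angle between the x axis of short_pencil and the y axis of case, either way round below 0.08 rad and y of short_pencil_tip in the frame of case below -0.06 m and x of eraser_center in the frame of case between -0.025 and -0.017 m and y of eraser_center in the frame of case between 0.0677 and 0.0757 m and z of eraser_center in the frame of case between 0.024 and 0.029 m and angle between the z axis of eraser and the z axis of case, either way round below 0.1 rad and angle between the x axis of eraser and the y axis of case, either way round below 0.15 rad and value of joint lid above 0.8 rad), for 0.2 s.
At the end, for the whole second after the job is handed in: Lid under 0.05 rad; both pencils at rest in their own rows (middle within 4 mm across, 14 mm (short: 13) along, 3 mm in height, 0.06 (0.08) rad), points away from the eraser end; eraser at rest in its well (4 mm, height 2.5 mm, flat to 0.1 rad, along it to 0.15 rad) (x of long_pencil_mid in the frame of case between 0.017 and 0.025 m and y of long_pencil_mid in the frame of case between -0.014 and 0.014 m and z of long_pencil_mid in the frame of case between 0.0245 and 0.0305 m and angle between the x axis of long_pencil and the y axis of case, either way round below 0.06 rad and y of long_pencil_tip in the frame of case below -0.05 m and x of short_pencil_mid in the frame of case between -0.025 and -0.017 m and y of short_pencil_mid in the frame of case between -0.046 and -0.02 m and z of short_pencil_mid in the frame of case between 0.0245 and 0.0305 m and angle between the x axis of short_pencil and the y axis of case, either way round below 0.08 rad and y of short_pencil_tip in the frame of case below -0.06 m and x of eraser_center in the frame of case between -0.025 and -0.017 m and y of eraser_center in the frame of case between 0.0677 and 0.0757 m and z of eraser_center in the frame of case between 0.024 and 0.029 m and angle between the z axis of eraser and the z axis of case, either way round below 0.1 rad and angle between the x axis of eraser and the y axis of case, either way round below 0.15 rad and linear speed of each of long_pencil, short_pencil, eraser below 0.02 m/s and value of joint lid below 0.05 rad); the robot touches nothing.
It fails at once if the stapler, the mug or the lamp is shifted by more than 15 mm, or the mug or the lamp is tipped (distance of any of stapler, mug, lamp from where it was at the start of the episode above 0.015 m or angle between any of mug, lamp's own z axis and vertical above 0.25 rad).
It also fails if it takes over 72 s, if anything falls off the work surface, if the arm or the gripper's body presses on something with over 40 N, if the wrist force passes 120 N, or if a joint passes its speed limit or range.

## Working session

There is one attempt and no reset: what is moved stays moved. The work goes in short steps, Python scripts to look and compute and a shell command to move; the robot and the scene stay as the last step left them, time stands still between calls to the robot, and variables do not carry over. Pictures are saved under pics/ and viewed, at most 10 in all, crops included, and the job is handed in when it is done.

```bash
ls; mkdir -p pics; python3 - <<'E'
from station import *
import cv2
s=read_state();print(s['t'],s['tcp_pos'],s['tool_rot'],s['opening'])
for n in("top","scene"):
    c=vision.camera(n);cv2.imwrite(f"pics/{n}0.png",c["img"])
    print(n,c["camera_matrix"],c["world_from_camera"])
    for th in("case","lid","clasp_tab","long_pencil","short_pencil","eraser","stapler","mug","lamp"):
        print(th,[(round(d["score"],2),(d["rect"][0]*512//1,d["rect"][1]*384//1,d["rect"][2]*512//1,d["rect"][3]*384//1)) for d in masks_of(th,n)[:4]])
E
```

```text
pics
0.0 [0.20311026 0.5639959  0.22558631] [[-9.40808040e-01  3.38938942e-01 -7.90606011e-04]
 [ 3.38939815e-01  9.40806600e-01 -1.65608242e-03]
 [ 1.82496528e-04 -1.82602351e-03 -9.99998316e-01]] 0.09274134767521311
top [[431.2789935    0.         258.65594524]
 [  0.         431.2789935  192.16363455]
 [  0.           0.           1.        ]] [[-2.26398392e-02 -9.97468553e-01  6.74086312e-02  4.65012709e-01]
 [-9.99743130e-01  2.26594091e-02 -4.74355583e-04 -3.50587139e-02]
 [-1.05428498e-03 -6.74020553e-02 -9.97725339e-01  1.49305220e+00]
 [ 0.00000000e+00  0.00000000e+00  0.00000000e+00  1.00000000e+00]]
case [(0.91, (258.0, 186.0, 80.0, 71.0)), (0.16, (156.0, 208.0, 7.0, 14.0))]
lid [(0.79, (260.0, 170.0, 64.0, 40.0))]
clasp_tab [(0.93, (262.0, 174.0, 70.0, 42.0)), (0.71, (350.0, 185.0, 27.0, 12.0))]
long_pencil [(0.62, (402.0, 173.0, 15.0, 32.0)), (0.5, (337.0, 202.0, 44.0, 8.0))]
short_pencil [(0.53, (142.0, 204.0, 6.0, 29.0))]
eraser []
stapler [(0.67, (351.0, 186.0, 29.0, 13.0)), (0.17, (178.0, 124.0, 41.0, 61.0))]
mug [(0.69, (308.0, 144.0, 28.0, 33.0))]
lamp [(0.95, (177
[... 351 characters left out ...]
.        ]]
case [(0.79, (257.0, 203.0, 90.0, 48.0)), (0.36, (281.0, 216.0, 68.0, 163.0))]
lid [(0.75, (237.0, 201.0, 55.0, 48.0))]
clasp_tab [(0.62, (239.0, 198.0, 57.0, 50.0)), (0.58, (281.0, 217.0, 60.0, 163.0))]
long_pencil [(0.49, (154.0, 152.0, 44.0, 5.0)), (0.39, (218.0, 169.0, 19.0, 7.0)), (0.21, (257.0, 201.0, 90.0, 49.0))]
short_pencil [(0.79, (423.0, 288.0, 33.0, 42.0)), (0.62, (380.0, 263.0, 28.0, 19.0)), (0.36, (216.0, 169.0, 24.0, 16.0)), (0.35, (238.0, 199.0, 52.0, 45.0))]
eraser [(0.6, (368.0, 251.0, 18.0, 20.0)), (0.16, (193.0, 163.0, 26.0, 17.0))]
stapler [(0.88, (192.0, 164.0, 27.0, 18.0))]
mug [(0.82, (188.0, 191.0, 42.0, 37.0))]
lamp [(0.98, (280.0, 216.0, 65.0, 161.0))]
```

```bash
python3 - <<'E'
import cv2
i=cv2.imread("pics/top0.png")[90:270,110:440]
cv2.imwrite("pics/topc.png",cv2.resize(i,(792,432),interpolation=cv2.INTER_CUBIC))
i=cv2.imread("pics/scene0.png")[100:340,110:460]
cv2.imwrite("pics/scenec.png",cv2.resize(i,(795,545),interpolation=cv2.INTER_CUBIC))
E
```

```text
(no output)
```

View pics/topc.png

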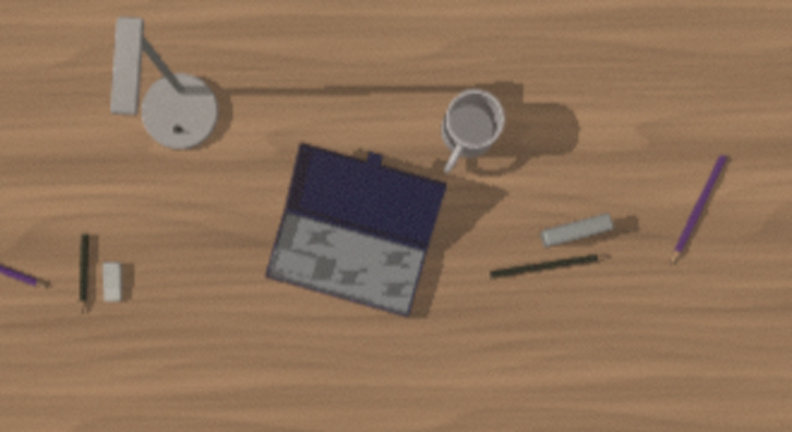

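View pics/scenec.png

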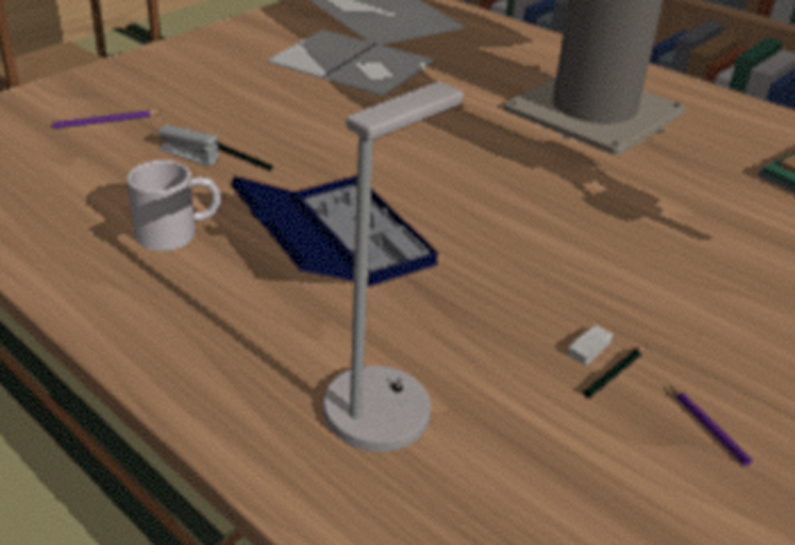

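Top crop: the dark-green pencil at top-pixel (337,201) is the long pencil, beside the stapler with its point to the right (world -y). Dark green at (145,203) is the short pencil, next to the eraser at (157,207), with its point down (world -x). The purple ones at (402,177) and about (118,204) are look-alikes. The well is at the left end of the case, so case y runs roughly along world +y and the hinge is on the far side. Next: rough positions.

```bash
cat > h.py <<'E'
import numpy as np,cv2
from station import *
def ray(c,uv,T,z):
    K=c["camera_matrix"];uv=np.atleast_2d(uv).astype(float)
    d=np.c_[(uv[:,0]-K[0,2])/K[0,0],(uv[:,1]-K[1,2])/K[1,1],np.ones(len(uv))]@T[:3,:3].T
    o=T[:3,3];return (o+d*((z-o[2])/d[:,2])[:,None])
def wcam():
    s=read_state();c=vision.camera("wrist")
    W=np.eye(4);W[:3,:3]=s["tool_rot"];W[:3,3]=s["tcp_pos"]
    return c,W@c["hand_eye"],s
def axis(c,T,m,z):
    "centre and box of a mask projected to height z: centre, (length,width), angle deg of the long side"
    v,u=np.nonzero(m);p=ray(c,np.c_[u,v],T,z)[:,:2]*1000
    (x,y),(w,h),a=cv2.minAreaRect(p.astype(np.float32))
    if h>w:w,h,a=h,w,a+90
    return np.round([x,y,w,h,a],1)
E
python3 - <<'E'
from h import *
c=vision.camera("top");T=c["world_from_camera"]
print(np.round(vision.camera("wrist")["hand_eye"],3), vision.camera("wrist")["camera_matrix"][0])
f=lambda u,v:(110+u/2.4,90+v/2.4)
for n,uv,z in[("eraser",f(112,282),.013),("shortmid",f(85,272),.005),("shorttip",f(85,312),.005),("longmid",f(549,266),.005),("longtip",f(607,257),.005),("longtail",f(492,274),.005),("stapler",f(577,231),.04),("mug",f(473,120),.09),("lampbase",f(180,112),.02),("lamphead",f(127,65),.35),("headbot",f(123,112),.35),("c1",f(267,278),.022),("c2",f(409,315),.022),("c3",f(428,249),.022),("c4",f(287,212),.022),("tab",f(375,155),.09),("l1",f(301,144),.09),("l2",f(445,183),.09)]:
    print(n,np.round(ray(c,uv,T,z)[0]*1000))
    u,v=map(int,np.round(uv)); 
    X=T@np.r_[np.linalg.inv(c["camera_matrix"])@[u,v,1]*c["depth"][v,u],1];print("    depth",np.round(X[:3]*1000))
E
```

```text
[[ 0.001 -0.957 -0.289  0.08 ]
 [ 1.     0.001  0.001 -0.002]
 [-0.001 -0.289  0.957 -0.157]
 [ 0.     0.     0.     1.   ]] [269.39783998   0.         254.91206492]
eraser [520. 315.  13.]
    depth [518. 314.  13.]
shortmid [536. 356.   5.]
    depth [537. 356.   9.]
shorttip [478. 356.   5.]
    depth [478. 359.  -1.]
longmid [ 529. -312.    5.]
    depth [ 528. -310.   18.]
longtip [ 540. -395.    5.]
    depth [ 541. -397.    2.]
longtail [ 520. -229.    5.]
    depth [ 520. -228.   12.]
stapler [ 576. -346.   40.]
    depth [ 577. -344.   44.]
mug [ 728. -199.   90.]
    depth [ 744. -208.    7.]
lampbase [762. 214.  20.]
    depth [762. 215.  18.]
lamphead [750. 217. 350.]
    depth [750. 216. 353.]
headbot [697. 222. 350.]
    depth [697. 223. 348.]
c1 [521.  93.  22.]
    depth [521.  96.  -3.]
c2 [ 464. -108.   22.]
    depth [ 464. -107.   -0.]
c3 [ 557. -137.   22.]
    depth [ 557. -138.   -3.]
c4 [614.  63.  22.]
    depth [615.  61.  21.]
tab [683. -63.  90.]
    depth [684. -63.  76.]
l1 [700.  37.  90.]
    depth [705.  40.  64.]
l2 [ 642. -158.   90.]
    depth [ 646. -159.   63.]
```

```bash
python3 -m jog '0.9 -0.65 -0.1 0 0 -1 0.8;0.9 -0.65 -0.1 0 0 -1 0.8;0.9 -0.65 -0.1 0 0 -1 0.8;0.9 -0.65 -0.1 0 0 -1 0.8;0.9 -0.65 -0.1 0 0 -1 0.8;0.9 -0.65 -0.1 0 0 -1 0.8' && python3 -m jog '0.15 -0.13 -0.12 0 0 -1 0.8;0.15 -0.13 -0.12 0 0 -1 0.8;0.15 -0.13 -0.12 0 0 -1 0.8' && python3 -m jog '0 0 0 0 0 -0.45 0.8;0 0 0 0 0 -0.45 0.8;0 0 0 0 0 -0.45 0.8'
python3 - <<'E'
from h import *
c,T,s=wcam();cv2.imwrite("pics/w1.png",c["img"]);np.savez("w1.npz",T=T,K=c["camera_matrix"],d=c["depth"])
print(s['t'],s["tcp_pos"],s["tool_rot"][:,1],s['joint_pos'])
for th,z in(("eraser",.013),("short_pencil",.005),("long_pencil",.005)):
    for d in masks_of(th,"wrist")[:3]: print(th,round(d["score"],2),np.array(d["rect"])*[512,384,512,384]//1,axis(c,T,d["region"],z))
for p,z in(("short_pencil_tip",.005),("short_pencil_mid",.005),("eraser_center",.0065)):
    for d in pinpoint(p,"wrist")[:2]:print(p,round(d["score"],2),np.round(ray(c,np.array(d["at"])*[512,384],T,z)[0]*1000,1))
E
```

```text
t: 1.9
tcp_pos: [0.4757, 0.3669, 0.1962]
tool_rot: [[-0.661, 0.751, 0.0], [0.751, 0.661, -0.001], [-0.001, -0.0, -1.0]]
force: [0.2, 0.4, -0.5]
opening: 0.0747
grasp_force: 0.0
t: 2.28
tcp_pos: [0.5182, 0.3299, 0.1595]
tool_rot: [[-0.217, 0.976, -0.002], [0.976, 0.217, -0.001], [-0.0, -0.002, -1.0]]
force: [-0.4, 0.7, -0.1]
opening: 0.0747
grasp_force: 0.0
t: 2.65
tcp_pos: [0.5181, 0.331, 0.1607]
tool_rot: [[-0.004, 1.0, -0.0], [1.0, 0.004, 0.0], [0.0, -0.0, -1.0]]
force: [-0.3, -0.3, 0.3]
opening: 0.0747
grasp_force: 0.0
2.65 [0.5180675  0.33096742 0.16071716] [ 9.99993383e-01  3.63776931e-03 -1.59303391e-05] [2.77891304e+01 1.18998474e+01 8.72796328e+01 1.00458812e-02
 8.08163694e+01 2.75790983e+01]
eraser 0.89 [258. 192.  48.  22.] [5.230e+02 3.188e+02 5.340e+01 2.590e+01 3.000e-01]
short_pencil 0.76 [277.  53.  47. 107.] [540.  465.6 111.6  13.8  67.1]
short_pencil 0.69 [275. 159.  97.  15.] [537.6 358.2 110.3  11.5 177.9]
short_pencil 0.63 [275. 340.  46.  11.] [5.513e+02 9.180e+01 6.290e+01 1.820e+01 2.000e-01]
short_pencil_tip 0.95 [478.9 359.7   5. ]
short_pencil_tip 0.56 [514.8 410.5   5. ]
short_pencil_mid 0.84 [536.3 353.7   5. ]
short_pencil_mid 0.67 [537.5 465.1   5. ]
eraser_center 0.95 [518.6 317.2   6.5]
```

View pics/w1.png

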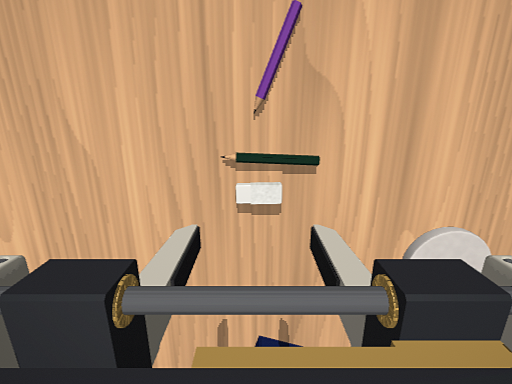

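The picture shows: purple pencil at (277,60), short dark-green pencil at (270,159) with its point left at (222,158), eraser at (259,193). Refining both from the depth, which costs no extra shot.

```bash
cat >> h.py <<'E'
def cloud(c,T):
    K=np.linalg.inv(c["camera_matrix"]);v,u=np.mgrid[:384,:512]
    p=np.stack([u,v,u*0+1],-1)@K.T*c["depth"][...,None];return p@T[:3,:3].T+T[:3,3]
E
python3 - <<'E'
from h import *
f=np.load("w1.npz");c={"camera_matrix":f["K"],"depth":f["d"]};P=cloud(c,f["T"])*1000;i=cv2.imread("pics/w1.png").astype(int)
tab=(P[100:140,330:400,2]);print("table z",np.median(tab))
win=np.zeros((384,512),bool);win[175:215,225:295]=1
for n,m in(("bright",win&(i.min(2)>185)),("white",win&(i.min(2)>150)),("high",win&(P[...,2]>9))):
    v,u=np.nonzero(m);print(n,m.sum(),u.min(),u.max(),v.min(),v.max(),axis(c,f["T"],m,.013),np.median(P[m],0))
win[:]=0;win[140:175,215:330]=1
m=win&(i.max(2)<75)&(i[...,1]>=i[...,2]);v,u=np.nonzero(m);print("green",m.sum(),u.min(),u.max(),axis(c,f["T"],m,.007))
p=ray(c,np.c_[u,v],f["T"],.007)[:,:2]*1000;q=np.polyfit(p[:,0],p[:,1],1);print(q,[np.polyval(q,x) for x in(500,540)],p[:,0].min(),p[:,0].max())
m=win&(P[...,2]>4);print("h",m.sum(),axis(c,f["T"],m,.007))
E
```

```text
table z -0.9383141552945784
bright 944 236 281 182 203 [5.229e+02 3.188e+02 5.350e+01 2.590e+01 3.000e-01] [523.51153975 318.39095323  11.93620554]
white 981 236 281 182 203 [5.230e+02 3.188e+02 5.370e+01 2.590e+01 3.000e-01] [523.54031361 318.57671555  11.90083558]
high 916 225 293 181 213 [522.4 317.3  82.9  37.5  11.1] [522.41598392 317.80345741  12.04056907]
green 777 223 319 [537.2 358.5 111.3  11.1 178.1]
[-3.36522291e-02  3.76550328e+02] [np.float64(359.7242129442778), np.float64(358.3781237788347)] 481.55704258464283 592.8574026582343
h 870 [5.323e+02 3.598e+02 1.211e+02 3.720e+01 3.000e-01]
```

```bash
python3 -m jog '0.016 -0.046 -0.3 0 0 0 0.75;0.016 -0.046 -0.44 0 0 0 0.75;0.016 -0.046 -0.487 0 0 0 0.75;0.016 -0.046 -0.487 0 0 0 0.75;0.016 -0.046 -0.487 0 0 0 0.4;0.016 -0.046 -0.487 0 0 0 0.4;0.016 -0.046 -0.487 0 0 0 0.4;0.016 -0.046 -0.487 0 0 0 0.4' && python3 -m jog '0 0 0.4 0 0 0 0.4;0 0 0.4 0 0 0 0.4;0 0 0.4 0 0 0 0.4'
```

```text
t: 4.0
tcp_pos: [0.5239, 0.3171, 0.0157]
tool_rot: [[-0.0, 1.0, 0.002], [1.0, 0.0, 0.001], [0.001, 0.002, -1.0]]
force: [-0.6, 0.2, 6.5]
opening: 0.0545
grasp_force: 30.0
t: 4.38
tcp_pos: [0.5268, 0.3186, 0.1415]
tool_rot: [[-0.0, 1.0, 0.01], [1.0, 0.0, 0.005], [0.005, 0.01, -1.0]]
force: [0.7, 0.7, -0.1]
opening: 0.0547
grasp_force: 30.0
```

```bash
cat > lookcase.py <<'E'
from h import *
import sys
c,T,s=wcam();n=sys.argv[1];cv2.imwrite(f"pics/{n}.png",c["img"]);np.savez(f"{n}.npz",T=T,K=c["camera_matrix"],d=c["depth"])
print(s['t'],s["tcp_pos"],s["tool_rot"][:,1],s['joint_pos'],s['opening'])
for p,z in(("case",.0),("long_row",.022),("short_row",.022),("eraser_well",.02),("lid_hinge",.022),("clasp_tab",.09)):
    for d in pinpoint(p,"wrist")[:1]:print(p,round(d["score"],2),np.round(np.array(d["at"])*[512,384]),np.round(ray(c,np.array(d["at"])*[512,384],T,z)[0]*1000,1))
E
python3 -m jog '-0.09 -0.99 0.15 0 0 -1 0.4;-0.09 -0.99 0.15 0 0 -1 0.4;-0.09 -0.99 0.15 0 0 -1 0.4;-0.09 -0.99 0.15 0 0 -1 0.4;-0.09 -0.99 0.15 0 0 -1 0.4' && python3 -m jog '0 0 0 0 0 -1 0.4;0 0 0 0 0 -1 0.4;0 0 0 0 0 -1 0.4' && python3 -m jog '0 0 0 0 0 -1 0.4;0 0 0 0 0 -1 0.4;0 0 0 0 0 -1 0.4' && python3 -m jog '0 0 0 0 0 -0.7 0.4;0 0 0 0 0 -0.7 0.4;0 0 0 0 0 -0.7 0.4'; python3 lookcase.py w2
```

```text
t: 5.0
tcp_pos: [0.4951, 0.0176, 0.1788]
tool_rot: [[0.48, 0.877, -0.001], [0.877, -0.48, -0.0], [-0.001, -0.001, -1.0]]
force: [0.5, -0.1, -0.4]
opening: 0.0547
grasp_force: 30.0
t: 5.38
tcp_pos: [0.4955, 0.0194, 0.1783]
tool_rot: [[0.845, 0.535, -0.002], [0.535, -0.845, 0.0], [-0.001, -0.001, -1.0]]
force: [0.1, -0.2, 0.0]
opening: 0.0547
grasp_force: 30.0
t: 5.75
tcp_pos: [0.4954, 0.0197, 0.1782]
tool_rot: [[0.998, 0.066, -0.002], [0.066, -0.998, 0.0], [-0.002, -0.0, -1.0]]
force: [-0.3, 0.1, -0.2]
opening: 0.0546
grasp_force: 30.0
t: 6.12
tcp_pos: [0.4955, 0.0197, 0.1784]
tool_rot: [[0.962, -0.275, -0.002], [-0.275, -0.962, 0.0], [-0.002, 0.0, -1.0]]
force: [-0.2, 0.1, 0.2]
opening: 0.0546
grasp_force: 30.0
6.125 [0.49551231 0.01972258 0.17842184] [-2.74569972e-01 -9.61567045e-01  3.84480612e-04] [-3.64557026e+00 -7.15395184e+00  1.04987192e+02 -1.64849647e-03
  8.22627463e+01  1.02291061e+02] 0.05455956401137235
case 0.75 [274. 136.] [540.5 -19.2   0. ]
long_row 0.94 [275. 120.] [558.9 -24.1  22. ]
short_row 0.8 [302. 154.] [513.1 -44.9  22. ]
eraser_well 0.85 [215. 151.] [543.9  52.6  20. ]
lid_hinge 0.84 [278.  85.] [593.7 -35.9  22. ]
```

View pics/w2.png

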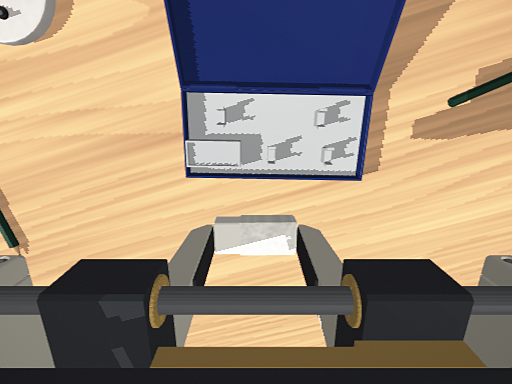

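The picture shows the case: well at (214,152), clips at (233,112), (322,117), (280,152), (330,154), front rim from (186,178) to (361,180), lid beyond. Fitting the rim for the pose.

```bash
cat > fit.py <<'E'
from h import *
import sys
n=sys.argv[1];f=np.load(n+".npz");c={"camera_matrix":f["K"],"depth":f["d"]};T=f["T"];i=cv2.imread(f"pics/{n}.png").astype(float)
m=cv2.resize((i[...,0]-i[...,2]),None,fx=4,fy=4,interpolation=cv2.INTER_CUBIC)>25
g=lambda u,v:ray(c,np.c_[(np.array(u)+.5)/4-.5,(np.array(v)+.5)/4-.5],T,.022)[:,:2]*1000
def line(p):
    vx,vy,x,y=cv2.fitLine(p.astype(np.float32),cv2.DIST_HUBER,0,.01,.01).ravel();return np.array([vx,vy]),np.array([x,y])
U=np.arange(205,345)*4;V=[np.nonzero(m[:200*4,u])[0].max()+.5 for u in U];d,a=line(g(U,V))
v=np.arange(105,172)*4
L=line(g([np.nonzero(m[k,:270*4])[0].min()-.5 for k in v],v));R=line(g([np.nonzero(m[k,:400*4])[0].max()+.5 for k in v],v))
d*=np.sign(d[1]);x=np.array([d[1],-d[0]])
X=lambda l,k:np.linalg.solve(np.c_[l[0],-k[0]],k[1]-l[1])[0]*l[0]+l[1]
cl,cr=X(L,(d,a)),X(R,(d,a));print("corners",cl,cr,"len",np.linalg.norm(cl-cr),"yaw",np.degrees(np.arctan2(d[1],d[0]))-90,"L,R",[np.degrees(np.arctan2(*l[0][::-1]))%180-180 for l in(L,R)])
o=(cl+cr)/2+50*x;print("case origin",o)
for nm,q in(("well",(-21,71.7)),("short",(-21,-33)),("long",(21,0)),("tab shut",(-62,0))):print(nm,o+q[0]*x+q[1]*d)
E
python3 fit.py w2
python3 - <<'E'
from h import *
f=np.load("w2.npz");c={"camera_matrix":f["K"],"depth":f["d"]};P=cloud(c,f["T"])*1000;i=cv2.imread("pics/w2.png").astype(int)
for n,b in(("rim",(174,178,210,340)),("well floor",(146,158,195,232)),("floor",(125,135,200,350)),("table",(200,212,350,420))):
    print(n,np.round(np.median(P[b[0]:b[1],b[2]:b[3]].reshape(-1,3),0),1))
# eraser in hand
g=[P[v,255] for v in range(208,262,3)];print(np.round(g))
E
```

```text
corners [524.8507   95.35984] [ 463.80597 -105.20483] len 209.64886 yaw -16.928383 L,R [np.float32(-16.971573), np.float32(-16.95105)]
case origin [542.1618   -19.481293]
well [542.94904   55.226604]
short [512.4629  -44.93669]
long [562.2519  -25.59599]
tab shut [482.8483    -1.428379]
rim [496.1  -6.9  15.5]
well floor [544.5  54.8  19. ]
floor [548.  -21.2   5. ]
table [ 412.9 -136.6   -1.2]
[[456.  29.  -1.]
 [453.  30.  -0.]
 [448.  31.  -1.]
 [508.  14. 166.]
 [509.  14. 172.]
 [508.  14. 175.]
 [506.  15. 174.]
 [504.  15. 175.]
 [502.  16. 174.]
 [500.  16. 175.]
 [498.  17. 176.]
 [496.  17. 176.]
 [493.  18. 175.]
 [491.  19. 175.]
 [489.  19. 175.]
 [487.  20. 175.]
 [388.  48.  -1.]
 [382.  50.  -2.]]
```

```bash
python3 - <<'E'
from h import *
f=np.load("w2.npz");c={"camera_matrix":f["K"],"depth":f["d"]};T=f["T"];i=cv2.imread("pics/w2.png").astype(int)
R=np.array([[.9615,-.2746],[-.2746,-.9615]]);t=np.array([495.5,19.7])
print("rows",[(v,i[v,240].tolist(),i[v,270].tolist()) for v in list(range(212,230,2))+list(range(246,260))])
for v in(215,216,217,222,223,224,225,252,253,254,255,256):print(v,np.round((ray(c,(255,v),T,.1757)[0,:2]*1000-t)@R,1),np.round((ray(c,(255,v),T,.1627)[0,:2]*1000-t)@R,1))
# well edges profile
y=152;print("row152 u",[(u,int(i[150:156,u].mean())) for u in range(183,246)])
print("col215 v",[(v,int(i[v,205:225].mean())) for v in range(134,182)])
E
```

```text
rows [(212, [154, 209, 247], [160, 217, 249]), (214, [152, 213, 252], [172, 239, 255]), (216, [137, 147, 158], [128, 131, 130]), (218, [129, 135, 135], [131, 136, 137]), (220, [129, 135, 136], [129, 135, 136]), (222, [138, 146, 146], [161, 169, 170]), (224, [199, 207, 209], [199, 207, 209]), (226, [196, 205, 206], [188, 198, 197]), (228, [195, 203, 205], [181, 190, 190]), (246, [255, 255, 255], [251, 253, 253]), (247, [253, 254, 254], [252, 253, 254]), (248, [252, 253, 254], [252, 253, 254]), (249, [251, 253, 253], [251, 253, 253]), (250, [249, 252, 252], [249, 252, 252]), (251, [249, 251, 252], [248, 251, 251]), (252, [250, 252, 252], [249, 251, 252]), (253, [255, 255, 252], [253, 253, 253]), (254, [226, 240, 248], [255, 255, 254]), (255, [166, 217, 244], [164, 220, 250]), (256, [143, 198, 240], [155, 215, 248]), (257, [149, 205, 243], [156, 213, 247]), (258, [158, 217, 249], [155, 213, 247]), (259, [160, 218, 249], [159, 216, 248])]
215 [19.3  2. ] [14.2  2. ]
216 [18.6  2. ] [13.4  2. ]
217 [17.9  2. ] [12.7  2. ]
222 [14.5  2. ] [9. 2.]
223 [13.8  2. ] [8.2 2. ]
224 [13.1  2. ] [
[... 826 characters left out ...]
, (236, 214), (237, 214), (238, 218), (239, 205), (240, 151), (241, 133), (242, 146), (243, 147), (244, 146), (245, 147)]
col215 v [(134, 151), (135, 144), (136, 146), (137, 147), (138, 151), (139, 120), (140, 74), (141, 205), (142, 220), (143, 215), (144, 214), (145, 214), (146, 214), (147, 214), (148, 213), (149, 213), (150, 213), (151, 213), (152, 213), (153, 213), (154, 213), (155, 213), (156, 213), (157, 213), (158, 213), (159, 213), (160, 213), (161, 215), (162, 214), (163, 172), (164, 155), (165, 97), (166, 225), (167, 211), (168, 184), (169, 140), (170, 143), (171, 148), (172, 155), (173, 36), (174, 22), (175, 22), (176, 61), (177, 44), (178, 200), (179, 214), (180, 208), (181, 207)]
```

```bash
python3 - <<'E'
import cv2
i=cv2.imread("pics/w2.png")[85:265,170:380]
cv2.imwrite("pics/w2c.png",cv2.resize(i,(700,600),interpolation=cv2.INTER_NEAREST))
E
```

```text
(no output)
```

View pics/w2c.png

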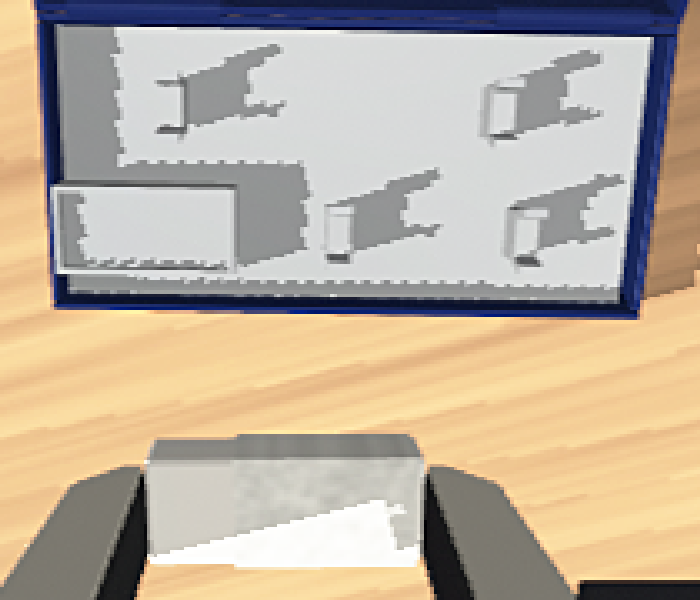

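Eraser is held square between the fingers (214..297, 222..255) but a couple of mm off along tool x. I'll hover just above the well, where both lie at nearly the same depth, and compare them directly.

```bash
python3 -m jog '0.153 0.121 -0.1 0 0 -0.035 0.4;0.153 0.121 -0.25 0 0 -0.035 0.4;0.153 0.121 -0.4 0 0 -0.035 0.4;0.153 0.121 -0.4 0 0 -0.035 0.4'; python3 lookcase.py w3; python3 - <<'E'
import cv2
i=cv2.imread("pics/w3.png")[90:290,150:390]
cv2.imwrite("pics/w3c.png",cv2.resize(i,(720,600),interpolation=cv2.INTER_NEAREST))
E
```

```text
t: 6.98
tcp_pos: [0.5383, 0.0561, 0.0554]
tool_rot: [[0.957, -0.292, -0.009], [-0.292, -0.957, -0.0], [-0.008, 0.003, -1.0]]
force: [-1.1, 0.3, -0.5]
opening: 0.0543
grasp_force: 30.0
6.975 [0.53830226 0.05605703 0.05542411] [-0.29154926 -0.95655228  0.00260167] [ 5.17632437e-01  7.64076136e+00  1.03733606e+02 -1.39884714e-03
  6.91180525e+01  1.07469537e+02] 0.05426536126450177
case 0.94 [340. 185.] [541. -19.   0.]
long_row 0.91 [353. 164.] [561.3 -26.1  22. ]
short_row 0.58 [389. 217.] [513.  -45.1  22. ]
eraser_well 0.65 [253. 218.] [542.   54.4  20. ]
lid_hinge 0.95 [359. 120.] [590.3 -35.8  22. ]
clasp_tab 0.48 [253. 228.] [564.3  47.2  90. ]
```

View pics/w3c.png

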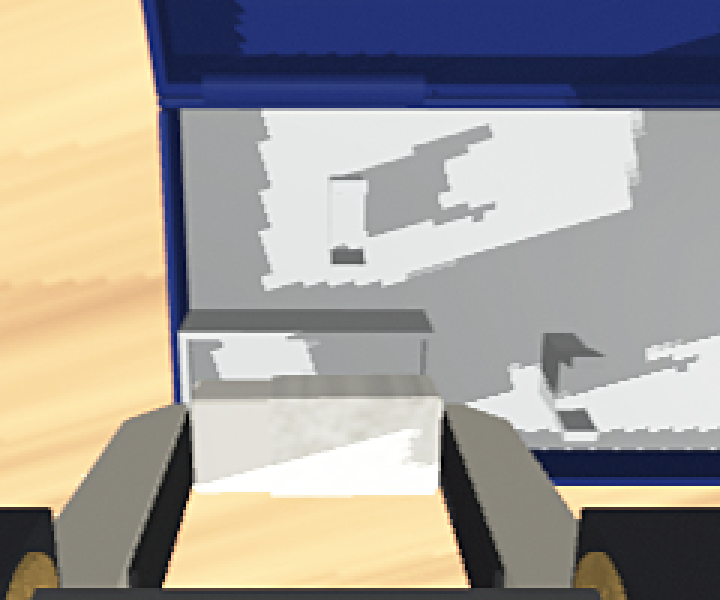

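```bash
python3 - <<'E'
from h import *
f=np.load("w3.npz");c={"camera_matrix":f["K"]};T=f["T"]
R=np.array([[.957,-.2915],[-.2915,-.957]]);t=np.array([538.3,56.06])
q=lambda u,v,z:np.round((ray(c,(u,v),T,z)[0,:2]*1000-t)@R,1)
print("eraser bottom near edge L,R",q(216.7,215.7,.040),q(294.7,215.7,.040),"top near",q(214.5,222.5,.053),q(297,222,.053),"far",q(215,254,.053))
print("well inner near corners",q(213,203.3,.025),q(291,203.3,.025),"outer",q(210.5,200.7,.025),q(293.5,200.5,.025))
x=i=cv2.imread("pics/w3.png").astype(int)
print([(v,int(i[v,230:245].mean())) for v in range(190,226)]);print([(u,int(i[205:212,u].mean())) for u in range(205,222)],[(u,int(i[206:212,u].mean())) for u in range(284,300)])
E
python3 fit.py w3 2>&1 | tail -6
```

```text
eraser bottom near edge L,R [ 13.7 -24.2] [13.7 29.3] top near [ 14.3 -23.9] [14.7 28.8] far [ -8.3 -24.5]
well inner near corners [ 17.5 -28.8] [17.5 28.5] outer [ 19.5 -30.5] [19.6 30.3]
[(190, 160), (191, 162), (192, 164), (193, 111), (194, 104), (195, 106), (196, 107), (197, 107), (198, 106), (199, 98), (200, 130), (201, 242), (202, 232), (203, 229), (204, 228), (205, 228), (206, 228), (207, 228), (208, 228), (209, 228), (210, 228), (211, 228), (212, 228), (213, 229), (214, 232), (215, 214), (216, 180), (217, 144), (218, 147), (219, 149), (220, 148), (221, 146), (222, 159), (223, 210), (224, 218), (225, 223)]
[(205, 219), (206, 194), (207, 110), (208, 55), (209, 115), (210, 218), (211, 242), (212, 195), (213, 143), (214, 153), (215, 160), (216, 160), (217, 159), (218, 159), (219, 157), (220, 166), (221, 193)] [(284, 162), (285, 162), (286, 161), (287, 162), (288, 162), (289, 166), (290, 135), (291, 129), (292, 156), (293, 163), (294, 162), (295, 162), (296, 162), (297, 162), (298, 162), (299, 163)]
corners [617.6728    67.491974] [590.67645  -21.326965] len 92.83106 yaw -16.90654 L,R [np.float32(-16.487854), np.float32(-96.87848)]
case origin [652.0137     8.541935]
well [652.77246  83.25012]
short [622.32446  -16.924778]
long [672.1061     2.434896]
tab shut [592.6933   26.57224]
```

```bash
python3 -m jog '0 0 -0.02 0 0 0 0.4;0 0 -0.02 0 0 0 0.4'
```

```text
t: 7.58
tcp_pos: [0.5417, 0.056, 0.0531]
tool_rot: [[0.956, -0.292, -0.001], [-0.292, -0.956, 0.0], [-0.001, 0.0, -1.0]]
force: [0.3, 0.3, -0.5]
opening: 0.0543
grasp_force: 30.0
```

```bash
python3 -m jog '-0.0037 0.007 0 0 0 0 0.4;-0.0037 0.007 -0.02 0 0 0 0.4;-0.0037 0.007 -0.04 0 0 0 0.4;-0.0037 0.007 -0.056 0 0 0 0.4;-0.0037 0.007 -0.056 0 0 0 0.4;-0.0037 0.007 -0.056 0 0 0 0.4'
```

```text
t: 8.32
tcp_pos: [0.5409, 0.0581, 0.0367]
tool_rot: [[0.956, -0.292, -0.0], [-0.292, -0.956, -0.0], [-0.0, 0.0, -1.0]]
force: [-0.3, -0.8, -0.8]
opening: 0.054
grasp_force: 30.0
```

```bash
python3 -m jog '0 0 -0.003 0 0 0 0.7;0 0 -0.003 0 0 0 0.7;0 0 0.1 0 0 0 0.7;0 0 0.3 0 0 0 0.7;-0.1 0 0.4 0 0 0 0.7;-0.1 0 0.4 0 0 0 0.7;-0.1 0 0.4 0 0 0 0.7'; python3 - <<'E'
from h import *
c,T,s=wcam();n="w4";cv2.imwrite(f"pics/{n}.png",c["img"]);np.savez(f"{n}.npz",T=T,K=c["camera_matrix"],d=c["depth"])
print(s["tcp_pos"],s["tool_rot"][:,1])
cv2.imwrite("pics/w4c.png",cv2.resize(c["img"][80:250,150:450],(795,450),interpolation=cv2.INTER_NEAREST))
E
python3 fit.py w4 2>&1|tail -6
```

```text
t: 9.2
tcp_pos: [0.5109, 0.0581, 0.1561]
tool_rot: [[0.956, -0.292, -0.0], [-0.292, -0.956, -0.0], [-0.0, 0.0, -1.0]]
force: [-0.5, 0.3, -0.3]
opening: 0.0649
grasp_force: 0.0
[0.51087343 0.05809037 0.15611548] [-2.92338754e-01 -9.56314829e-01  4.25300635e-05]
corners [524.89026  95.45759] [ 429.41534 -217.05405] len 326.77054 yaw -16.98835 L,R [np.float32(-17.002136), np.float32(-117.43299)]
case origin [524.971   -75.40709]
well [525.8365    -0.700058]
short [ 495.2455  -100.83139]
long [545.0547  -81.54281]
tab shut [465.67642  -57.292107]
```

View pics/w4c.png

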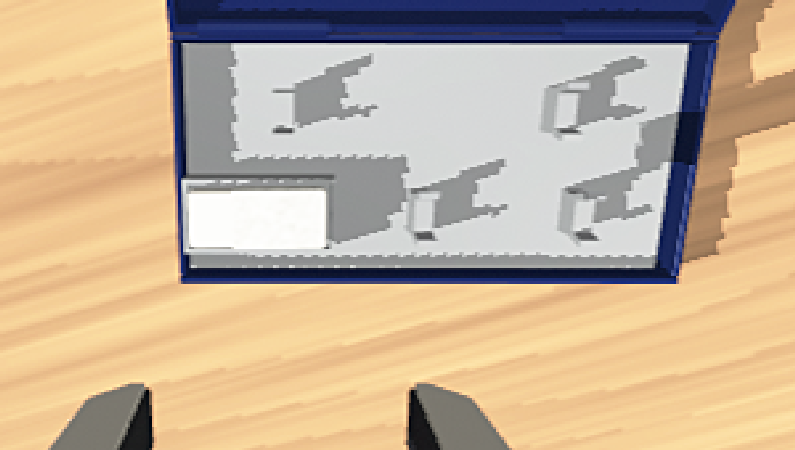

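The eraser sits inside its well (crop (258,218)). Next is the short dark-green pencil, with yaw brought round to lie across it.

```bash
python3 -m jog '0.082 1 0 0 0 0.525 0.35;0.082 1 0 0 0 0.525 0.35;0.082 1 0 0 0 0.525 0.35;0.082 1 0 0 0 0.525 0.35;0.082 1 -0.1 0 0 0.525 0.35;0.082 1 -0.3 0 0 0.525 0.35;0.082 1 -0.35 0 0 0.525 0.35;0.082 1 -0.35 0 0 0.525 0.35'; python3 - <<'E'
from h import *
c,T,s=wcam();n="w5";cv2.imwrite(f"pics/{n}.png",c["img"])
print(s["t"],s["tcp_pos"],s["tool_rot"][:,1])
i=c["img"].astype(int);m=(i.max(2)<80)&(i[...,1]>i[...,2]+4)&(i[...,1]>i[...,0]);m[225:]=0
m=cv2.morphologyEx(m.astype(np.uint8),cv2.MORPH_OPEN,np.ones((2,2)));k,l,st,ce=cv2.connectedComponentsWithStats(m)
for j in range(1,k):
    if st[j,4]>60:print(st[j],axis(c,T,l==j,.006))
for d in pinpoint("short_pencil_mid","wrist")[:2]:print(d["score"],np.array(d["at"])*[512,384],ray(c,np.array(d["at"])*[512,384],T,.005)[0]*1000)
cv2.imwrite("pics/w5c.png",c["img"])
E
```

```text
t: 10.25
tcp_pos: [0.5343, 0.3567, 0.0496]
tool_rot: [[0.999, -0.035, -0.004], [-0.035, -0.999, -0.002], [-0.004, 0.003, -1.0]]
force: [0.1, -0.4, 0.6]
opening: 0.0326
grasp_force: 0.0
10.25 [0.53431444 0.35673571 0.04957927] [-0.03487069 -0.99938851  0.0025754 ]
[ 245  145   14   81 1123] [560.3 356.4  64.   10.4 178.2]
0.93 [123.4944 213.888 ] [541.07585725 459.35261498   5.        ]
0.88 [248.8832 216.    ] [535.78491847 359.27610652   5.        ]
```

```bash
python3 -m jog '0.002 0.003 -0.12 0 0 0 0.35;0.002 0.003 -0.137 0 0 0 0.35;0.002 0.003 -0.137 0 0 0 0.35;0.002 0.003 -0.137 0 0 0 0;0.002 0.003 -0.137 0 0 0 0;0.002 0.003 -0.137 0 0 0 0;0.002 0.003 -0.137 0 0 0 0' && python3 -m jog '0 0 0.2 0 0 0 0;0 0 0.4 0 0 0 0;0 0 0.4 0 0 0 0'
```

```text
t: 11.22
tcp_pos: [0.5367, 0.3593, 0.0116]
tool_rot: [[0.999, -0.034, 0.001], [-0.034, -0.999, 0.001], [0.001, -0.001, -1.0]]
force: [-0.3, -1.3, 5.3]
opening: 0.0098
grasp_force: 30.0
t: 11.6
tcp_pos: [0.5399, 0.3612, 0.1381]
tool_rot: [[0.999, -0.034, 0.01], [-0.034, -0.999, 0.006], [0.01, -0.006, -1.0]]
force: [0.3, 0.6, -0.3]
opening: 0.0098
grasp_force: 30.0
```

```bash
python3 -m jog '-0.04 -0.7 0 0 0 0.9 0;-0.04 -0.7 0 0 0 0.9 0;-0.04 -0.7 0 0 0 0.9 0;-0.04 -0.7 0 0 0 0.9 0' && python3 -m jog '-0.045 -0.634 0 0 0 0.9 0;-0.045 -0.634 0 0 0 0.9 0;-0.045 -0.634 0 0 0 0.9 0;-0.045 -0.634 0 0 0 0.9 0' && python3 -m jog '0 0 0 0 0 0.82 0;0 0 0 0 0 0.82 0;0 0 -0.21 0 0 0.82 0;0 0 -0.21 0 0 0.82 0;0 0 -0.21 0 0 0.82 0;0 0 -0.21 0 0 0.82 0';  python3 - <<'E'
from h import *
c,T,s=wcam();n="w6";cv2.imwrite(f"pics/{n}.png",c["img"]);np.savez(f"{n}.npz",T=T,K=c["camera_matrix"],d=c["depth"])
print(s["tcp_pos"],s["tool_rot"][:,1],s["joint_pos"])
cv2.imwrite("pics/w6c.png",cv2.resize(c["img"][130:330,150:390],(720,600),interpolation=cv2.INTER_NEAREST))
E
```

```text
t: 12.1
tcp_pos: [0.5231, 0.1459, 0.1295]
tool_rot: [[0.915, 0.403, -0.002], [0.403, -0.915, -0.001], [-0.002, 0.0, -1.0]]
force: [-0.2, 0.4, 0.8]
opening: 0.0104
grasp_force: 30.0
t: 12.6
tcp_pos: [0.5097, -0.0442, 0.1298]
tool_rot: [[0.65, 0.76, -0.001], [0.76, -0.65, -0.0], [-0.001, -0.001, -1.0]]
force: [0.3, 0.1, -0.2]
opening: 0.0096
grasp_force: 30.0
t: 13.35
tcp_pos: [0.5124, -0.0412, 0.0701]
tool_rot: [[0.291, 0.957, 0.004], [0.957, -0.291, -0.001], [0.0, 0.004, -1.0]]
force: [0.2, 1.2, 0.5]
opening: 0.0104
grasp_force: 30.0
[ 0.51239743 -0.04123641  0.07005067] [ 0.95664945 -0.29122061  0.00352003] [-1.03209801e+01  1.77027670e+00  1.08271011e+02  5.48905034e-03
  6.97550822e+01  6.60823376e+00]
```

View pics/w6c.png

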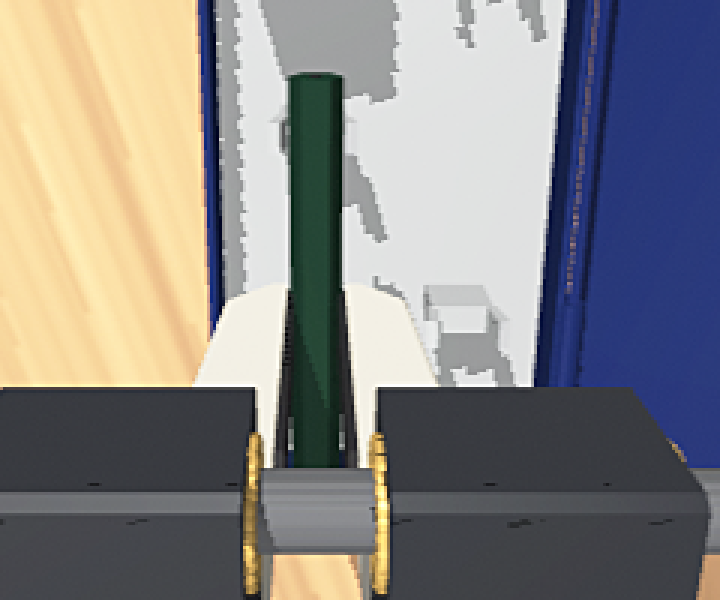

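```bash
python3 - <<'E'
from h import *
f=np.load("w6.npz");c={"camera_matrix":f["K"]};T=f["T"];i=cv2.imread("pics/w6.png").astype(int)
t=np.array([512.4,-41.24]);R=np.array([[.2912,.9566],[.9566,-.2912]])
q=lambda u,v,z:np.round((ray(c,(u,v),T,z)[0,:2]*1000-t)@R,1)
for v in(168,171,174,177,275):print(v,[(u,int(i[v,u].mean())) for u in range(238,276)])
for u,v,z in((243.7,171.7,.031),(268,171.7,.031),(246.3,171,.064),(264,171,.064),(246.3,156,.064),(264,156,.064)):print(u,v,z,q(u,v,z))
for v in(140,180,220):
    b=i[v,205:240];d=b[:,0]-b[:,2];j=np.nonzero(d>25)[0];print("rim",v,205+j.min()-.5,205+j.max()+.5,q(205+j.min()-.5,v,.022))
print([(v,int(i[v,250:262].mean())) for v in range(146,162)], q(255,154.5,.064))
E
```

```text
168 [(238, 227), (239, 227), (240, 229), (241, 224), (242, 214), (243, 207), (244, 213), (245, 176), (246, 90), (247, 34), (248, 42), (249, 41), (250, 49), (251, 54), (252, 53), (253, 53), (254, 54), (255, 52), (256, 54), (257, 53), (258, 55), (259, 52), (260, 38), (261, 27), (262, 25), (263, 9), (264, 129), (265, 207), (266, 228), (267, 227), (268, 228), (269, 227), (270, 226), (271, 226), (272, 226), (273, 226), (274, 226), (275, 227)]
171 [(238, 228), (239, 229), (240, 231), (241, 235), (242, 228), (243, 149), (244, 84), (245, 102), (246, 74), (247, 35), (248, 41), (249, 43), (250, 50), (251, 54), (252, 52), (253, 52), (254, 54), (255, 53), (256, 52), (257, 53), (258, 54), (259, 50), (260, 38), (261, 26), (262, 28), (263, 13), (264, 111), (265, 207), (266, 228), (267, 221), (268, 220), (269, 225), (270, 227), (271, 226), (272, 226), (273, 225), (274, 226), (275, 226)]
174 [(238, 226), (239, 229), (240, 231), (241, 234), (242, 228), (243, 151), (244, 83), (245, 147), (246, 117), (247, 31), (248, 40), (249, 41), (250, 49), (251, 55), (252, 53), (253, 53), (254, 53), (255, 54), (256,
[... 868 characters left out ...]
55, 40), (256, 41), (257, 41), (258, 42), (259, 34), (260, 25), (261, 24), (262, 13), (263, 123), (264, 101), (265, 30), (266, 50), (267, 48), (268, 44), (269, 222), (270, 248), (271, 240), (272, 245), (273, 201), (274, 138), (275, 156)]
243.7 171.7 0.031 [36.6 -7.1]
268 171.7 0.031 [36.6 10.9]
246.3 171 0.064 [44.1 -4.2]
264 171 0.064 [44.1  6.7]
246.3 156 0.064 [53.4 -4.2]
264 156 0.064 [53.4  6.6]
rim 140 216.5 221.5 [ 58.9 -27.6]
rim 180 217.5 222.5 [ 28. -28.]
rim 220 219.5 223.5 [ -5.7 -27.7]
[(146, 160), (147, 160), (148, 160), (149, 160), (150, 160), (151, 160), (152, 163), (153, 174), (154, 81), (155, 36), (156, 43), (157, 49), (158, 49), (159, 49), (160, 49), (161, 49)] [54.3  1.1]
```

```bash
python3 -m jog '0.0057 0 0 0 0 0 0;0.0057 0 -0.05 0 0 0 0;0.0057 0 -0.08 0 0 0 0;0.0057 0 -0.105 0 0 0 0;0.0057 0 -0.105 0 0 0 0;0.0057 0 -0.105 0 0 0 0'; python3 - <<'E'
from h import *
c,T,s=wcam();cv2.imwrite("pics/w7.png",c["img"]);np.savez("w7.npz",T=T,K=c["camera_matrix"],d=c["depth"])
print(s["tcp_pos"],s["force"],s["wrist_torque"])
cv2.imwrite("pics/w7c.png",cv2.resize(c["img"][130:290,170:370],(750,600),interpolation=cv2.INTER_NEAREST))
E
```

```text
t: 14.15
tcp_pos: [0.5125, -0.0412, 0.0362]
tool_rot: [[0.291, 0.957, 0.0], [0.957, -0.291, -0.0], [-0.0, 0.0, -1.0]]
force: [0.2, 0.8, -0.4]
opening: 0.0101
grasp_force: 30.0
[ 0.51245772 -0.04122702  0.03622004] [ 0.17683471  0.76903229 -0.37662339] [-0.05981045  0.06225329 -0.00016561]
```

View pics/w7c.png

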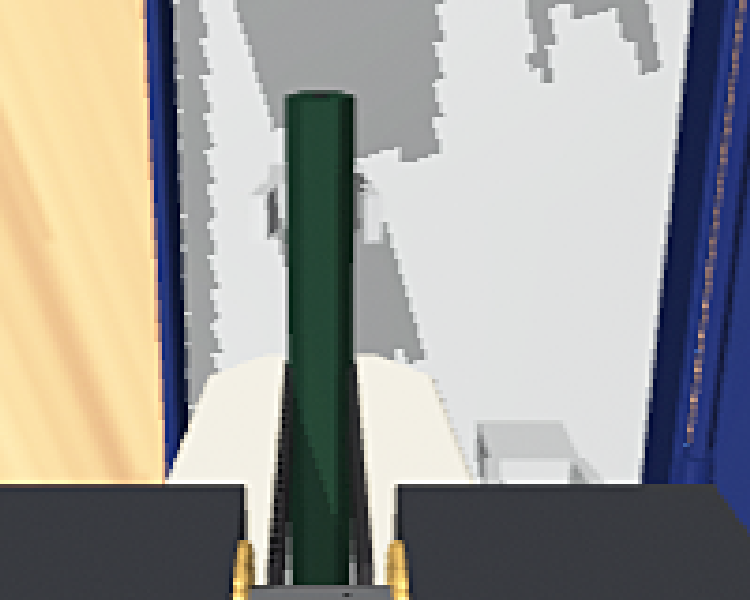

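Pencil is centred between the prongs at crop (321,200). Lower and release.

```bash
python3 -m jog '0 0 -0.006 0 0 0 0;0 0 -0.006 0 0 0 0;0 0 -0.006 0 0 0 0.2;0 0 -0.006 0 0 0 0.2;0 0 0.05 0 0 0 0.2;0 0 0.2 0 0 0 0.3;0 0 0.4 0 0 0 0.35;0 0 0.4 0 0 0 0.35;0 0 0.4 0 0 0 0.35'; python3 - <<'E'
from h import *
c,T,s=wcam();cv2.imwrite("pics/w8.png",c["img"]);np.savez("w8.npz",T=T,K=c["camera_matrix"],d=c["depth"])
print(s["tcp_pos"])
t=s["tcp_pos"][:2]*1000;R=np.array([[.2912,.9566],[.9566,-.2912]])
i=c["img"].astype(int);m=(i.max(2)<85)&(i[...,1]>i[...,2]+4)&(i[...,1]>i[...,0]);m[240:]=0
m=cv2.morphologyEx(m.astype(np.uint8),cv2.MORPH_OPEN,np.ones((2,2)));k,l,st,ce=cv2.connectedComponentsWithStats(m)
for j in range(1,k):
    if st[j,4]>60:a=axis(c,T,l==j,.0275);print(st[j],a,(a[:2]-t)@R)
P=cloud(c,T)*1000;j=1+np.argmax(st[1:,4]);v,u=np.nonzero(l==j)
for v0 in np.linspace(v.min()+3,v.max()-3,5).astype(int):print(v0,np.round(np.median(P[v0,u[v==v0]],0),1))
for th in("short_row","eraser_well","case"):
    for d in pinpoint(th,"wrist")[:1]:print(th,d["score"],(ray(c,np.array(d["at"])*[512,384],T,.022)[0,:2]*1000-t)@R)
E
```

```text
t: 15.32
tcp_pos: [0.5127, -0.0413, 0.157]
tool_rot: [[0.291, 0.957, 0.002], [0.957, -0.291, -0.0], [0.0, 0.002, -1.0]]
force: [0.3, -0.2, -0.6]
opening: 0.0326
grasp_force: 0.0
[ 0.51266669 -0.04125857  0.15704669]
[251 138  10  87 850] [516.  -37.6  97.3  10.3  72.9] [4.47044345 2.12326672]
141 [529.1   6.4  30.7]
161 [523.1 -13.6  31.1]
181 [516.8 -34.5  30. ]
201 [509.7 -56.1  30.1]
221 [502.7 -79.2  30.4]
short_row 0.91 [-2.35849927 -1.24061175]
eraser_well 0.72 [99.75039581  2.71873991]
case 0.73 [32.21366725 20.74826574]
```

Short pencil is seated (level, angle 72.9° against the case's 73.1°, middle at y about -32). On to the long dark-green pencil, gripping tail-side of the stapler.

```bash
python3 -m jog '0.04 -0.786 0 0 0 0.85 0.3;0.04 -0.786 0 0 0 0.85 0.3;0.04 -0.786 0 0 0 0.85 0.3;0.04 -0.786 -0.05 0 0 0.85 0.3;0.04 -0.786 -0.13 0 0 0.85 0.3;0.04 -0.786 -0.13 0 0 0.85 0.3;0.04 -0.786 -0.13 0 0 0.85 0.3';python3 - <<'E'
from h import *
c,T,s=wcam();cv2.imwrite("pics/w9.png",c["img"]);np.savez("w9.npz",T=T,K=c["camera_matrix"],d=c["depth"])
print(s["tcp_pos"],s["tool_rot"][:,1])
i=c["img"].astype(int);m=(i.max(2)<85)&(i[...,1]>i[...,2]+4)&(i[...,1]>i[...,0])
m=cv2.morphologyEx(m.astype(np.uint8),cv2.MORPH_OPEN,np.ones((2,2)));k,l,st,ce=cv2.connectedComponentsWithStats(m)
for j in range(1,k):
    if st[j,4]>60:print(st[j],axis(c,T,l==j,.006))
for th,z in(("long_pencil_mid",.005),("long_pencil_tip",.005),("stapler",0.)):
    for d in pinpoint(th,"wrist")[:2]:print(th,d["score"],np.array(d["at"])*[512,384],ray(c,np.array(d["at"])*[512,384],T,z)[0]*1000)
cv2.imwrite("pics/w9.png",c["img"])
E
```

```text
t: 16.4
tcp_pos: [0.5243, -0.2763, 0.1171]
tool_rot: [[-0.13, 0.991, -0.001], [0.991, 0.13, 0.001], [0.001, -0.001, -1.0]]
force: [0.1, -0.2, -0.1]
opening: 0.0278
grasp_force: 0.0
[ 0.52426207 -0.27629428  0.11709217] [ 9.91469635e-01  1.30336099e-01 -6.80569327e-04]
[ 255  144   10  138 1301] [ 533.1 -304.7  156.2    9.5   97.5]
long_pencil_mid 0.73 [256.6144 224.6016] [ 531.22282893 -313.29362842    5.        ]
long_pencil_tip 0.78 [258.5088 295.6032] [ 545.4625108  -402.63336502    5.        ]
stapler 0.84 [295.68   253.5168] [ 580.38941424 -344.89158877    0.        ]
```

View pics/w9.png

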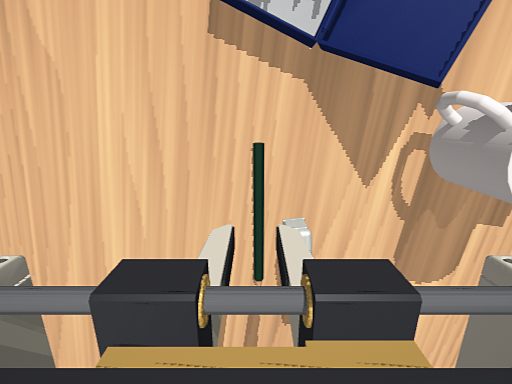

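The dark-green pencil runs from (258,143) to (259,281), between the open fingers; the stapler is clear at (297,235). Grasp.

```bash
python3 -m jog '0.009 0 -0.2 0 0 0 0.3;0.009 0 -0.33 0 0 0 0.3;0.009 0 -0.36 0 0 0 0.3;0.009 0 -0.36 0 0 0 0.3;0.009 0 -0.36 0 0 0 0;0.009 0 -0.36 0 0 0 0;0.009 0 -0.36 0 0 0 0;0.009 0 -0.36 0 0 0 0' && python3 -m jog '0 0 0.2 0 0 0 0;0 0 0.4 0 0 0 0;0 0 0.4 0 0 0 0'; python3 - <<'E'
from h import *
c,T,s=wcam();cv2.imwrite("pics/w10.png",c["img"])
t=s["tcp_pos"]*1000;R=s["tool_rot"];i=c["img"].astype(int);m=(i.max(2)<85)&(i[...,1]>i[...,2]+4)&(i[...,1]>i[...,0]);m[:,:230]=0;m[:,285:]=0
v,u=np.nonzero(m);print(v.min(),v.max(),t)
z=(t[2]-6)/1000
for q in(v.min(),v.min()+20,v.min()+40):
    uu=u[v==q];print(q,uu.min(),uu.max(),np.round((ray(c,(uu.mean(),q),T,z)[0]*1000-t)@R,1))
P=cloud(c,T)*1000
for q in(v.min()+4,v.min()+30):print(np.round((np.median(P[q,u[v==q]],0)-t)@R,1))
E
```

```text
t: 17.6
tcp_pos: [0.5278, -0.2774, 0.0102]
tool_rot: [[-0.13, 0.992, 0.001], [0.992, 0.13, -0.001], [-0.001, 0.001, -1.0]]
force: [-0.5, 1.0, 6.4]
opening: 0.01
grasp_force: 30.0
t: 17.98
tcp_pos: [0.5306, -0.2793, 0.1361]
tool_rot: [[-0.13, 0.992, 0.009], [0.992, 0.13, -0.006], [-0.007, 0.009, -1.0]]
force: [-0.1, 0.2, -0.8]
opening: 0.0104
grasp_force: 30.0
159 346 [ 530.6304907  -279.32053865  136.05297446]
159 247 262 [51.4 -0.1  5.6]
179 247 263 [38.9  0.2  5.7]
199 247 263 [25.8  0.3  5.8]
[49.7 -0.1  1.4]
[33.5  0.2  1.7]
```

```bash
python3 -m jog '0.151 0.965 0 0 0 -0.852 0;0.151 0.965 0 0 0 -0.852 0;0.151 0.965 0 0 0 -0.852 0;0.151 0.965 0 0 0 -0.852 0;0.151 0.965 0 0 0 -0.852 0;0.151 0.965 -0.1 0 0 -0.852 0;0.151 0.965 -0.2 0 0 -0.852 0;0.151 0.965 -0.2 0 0 -0.852 0;0.151 0.965 -0.2 0 0 -0.852 0'; cat > look6.py <<'E'
from h import *
c,T,s=wcam();cv2.imwrite("pics/w11.png",c["img"]);np.savez("w11.npz",T=T,K=c["camera_matrix"],d=c["depth"])
t=s["tcp_pos"]*1000;R=s["tool_rot"];i=c["img"].astype(int);print(t,R[:,1],s["force"])
q=lambda u,v,z:np.round((ray(c,(u,v),T,z)[0]*1000-t)@R,1)
m=(i.max(2)<85)&(i[...,1]>i[...,2]+4)&(i[...,1]>i[...,0]);m[:,:235]=0;m[:,285:]=0;m[:120]=0
v,u=np.nonzero(m);print("tail v",v.min())
for k in(v.min()+3,v.min()+20,v.min()+40):uu=u[v==k];print(k,uu.min(),uu.max(),q(uu.mean(),k,(t[2]-6.2)/1000))
# clip prong tops: slice of points by depth 27..34 mm
P=cloud(c,T)*1000;L=(P-t)@R
w=(P[...,2]>26)&(P[...,2]<34)&(abs(L[...,1])<30)&(L[...,0]>0)&~m;w[240:]=0
vv,uu=np.nonzero(w)
for k in range(vv.min() if len(vv) else 0,240,3):
    a=uu[vv==k]
    if len(a)>1:print(k,np.round(L[k,a[0]],1),[int(x) for x in a])
for k in(170,174,178,182,186,190,194,198):print(k,[int(x) for x in i[k,228:286].mean(1)])
b=i[...,0]-i[...,2]
E
python3 look6.py
```

```text
t: 19.15
tcp_pos: [0.5721, 0.0123, 0.069]
tool_rot: [[0.292, 0.956, -0.001], [0.956, -0.292, 0.0], [-0.0, -0.001, -1.0]]
force: [-0.2, 0.5, 0.8]
opening: 0.0099
grasp_force: 30.0
[572.07574894  12.32744106  69.0359852 ] [ 9.56411155e-01 -2.92021994e-01 -9.25893390e-04] [-0.20099452  0.50891332  0.76330904]
tail v 158
161 246 263 [50.3  0.8  6.2]
178 247 263 [39.6  1.1  6.2]
198 247 263 [26.6  1.1  6.2]
147 [ 54.9 -29.8  38.1] [212, 213]
150 [ 52.7 -29.9  37.9] [212, 213]
153 [ 50.7 -29.8  37. ] [212, 213]
156 [ 48.5 -30.   37.2] [212, 213]
162 [ 43.7 -29.8  39.8] [213, 214]
165 [ 42.3 -30.   35.5] [212, 213, 214]
168 [ 39.7 -29.6  37.4] [213, 214]
171 [ 37.4 -29.8  37.7] [213, 214]
174 [ 35.2 -29.8  37.2] [213, 214]
177 [ 33.2 -29.8  36.4] [213, 214, 215]
180 [ 31.1 -29.7  35.6] [213, 214, 215]
183 [ 28.6 -30.   36.4] [213, 214, 215, 244]
186 [ 26.1 -29.5  37.1] [214, 215, 240, 241, 242, 243, 244, 265, 266, 267, 268, 269]
189 [ 23.9 -29.5  36.5] [214, 215, 240, 241, 242, 243, 244, 265, 266, 267, 268, 269]
192 [ 21.4 -29.7  37.1] [214, 215, 240, 241, 242, 243, 244, 265, 266, 267, 268,
[... 1708 characters left out ...]
2, 52, 52, 53, 48, 32, 27, 26, 10, 133, 161, 199, 222, 219, 219, 223, 225, 226, 226, 226, 225, 225, 225, 225, 225, 224, 225, 224, 226, 233, 209]
194 [160, 159, 157, 187, 230, 233, 228, 227, 227, 226, 226, 226, 227, 230, 231, 237, 193, 164, 120, 29, 40, 42, 46, 52, 52, 52, 52, 53, 52, 51, 53, 47, 33, 28, 24, 11, 135, 166, 203, 228, 225, 224, 225, 227, 226, 225, 226, 225, 224, 225, 224, 225, 224, 225, 225, 226, 235, 194]
198 [160, 159, 159, 156, 150, 210, 231, 228, 227, 227, 227, 226, 227, 226, 226, 228, 233, 219, 128, 24, 39, 41, 47, 53, 52, 53, 52, 52, 52, 51, 54, 47, 34, 28, 24, 11, 136, 167, 159, 157, 157, 153, 166, 217, 229, 226, 226, 226, 226, 224, 224, 225, 225, 225, 225, 227, 236, 188]
```

```bash
python3 -m jog '-0.003 0 -0.03 0 0 0 0;-0.003 0 -0.07 0 0 0 0;-0.003 0 -0.1 0 0 0 0;-0.003 0 -0.112 0 0 0 0;-0.003 0 -0.112 0 0 0 0;-0.003 0 -0.112 0 0 0 0'; python3 look6.py | sed -n '1,5p;/24[0-9]/p' | cut -c1-260
```

```text
t: 19.95
tcp_pos: [0.5717, 0.0125, 0.0359]
tool_rot: [[0.292, 0.957, 0.001], [0.957, -0.292, -0.0], [0.0, 0.001, -1.0]]
force: [0.6, -0.9, 0.1]
opening: 0.0099
grasp_force: 30.0
[571.73941883  12.5013618   35.86375835] [ 9.56533738e-01 -2.91621233e-01  5.13593034e-04] [ 0.64297104 -0.88387974  0.11801917]
tail v 158
161 246 263 [50.3  0.8  6.2]
161 246 263 [50.3  0.8  6.2]
178 247 263 [39.6  1.1  6.2]
178 247 263 [39.6  1.1  6.2]
198 247 263 [26.6  1.1  6.2]
198 247 263 [26.6  1.1  6.2]
160 [ 51.1 -29.8   5.2] [204, 205, 206, 245]
163 [ 49.4 -29.8   4.5] [204, 205, 206, 245]
166 [ 47.6 -29.8   4.2] [204, 205, 206, 245]
169 [ 45.7 -29.3   4.3] [205, 206, 245, 246]
172 [ 43.8 -29.4   4.4] [205, 206, 245, 246]
175 [ 41.9 -29.6   4.8] [205, 206, 207, 245, 246]
178 [ 40.4 -29.4   3.1] [205, 206, 207, 245, 246]
181 [ 38.2 -29.7   4.1] [205, 206, 207, 246]
184 [ 36.6 -29.6   3.2] [205, 206, 207, 246]
187 [ 34.3 -29.9   4.3] [205, 206, 207, 208, 246]
190 [ 32.6 -29.9   3.7] [205, 206, 207, 208, 246]
193 [ 31.  -29.8   2.6] [205, 206, 207, 208, 246]
196 [ 28.7 -29.5   3.6] [206, 207, 208, 246
[... 1426 characters left out ...]
9, 239, 196, 89, 31, 40, 41, 50, 53, 52, 53, 53, 52, 52, 52, 56, 48, 33, 28, 23, 3, 205, 240, 228, 227, 226, 226, 226, 226, 227, 227, 227, 227, 226, 227, 227, 226, 226, 226, 226,
186 [150, 211, 233, 229, 228, 228, 228, 228, 228, 228, 228, 228, 228, 228, 228, 229, 239, 196, 89, 30, 43, 42, 49, 55, 52, 53, 54, 53, 52, 53, 54, 47, 34, 27, 25, 3, 205, 241, 229, 227, 227, 227, 226, 226, 227, 226, 226, 226, 227, 226, 226, 226, 226, 226, 226,
198 [242, 235, 231, 229, 228, 228, 229, 228, 228, 229, 217, 205, 208, 204, 189, 132, 88, 114, 86, 35, 41, 43, 48, 52, 53, 53, 54, 52, 53, 52, 54, 47, 34, 28, 25, 12, 140, 148, 109, 136, 188, 202, 199, 205, 194, 163, 144, 208, 231, 227, 227, 226, 226, 226, 226,
```

Centred: clip prongs at u 237–272, pencil at u 255. Lower, release, lift and check.

```bash
python3 -m jog '0 0 -0.007 0 0 0 0;0 0 -0.007 0 0 0 0;0 0 -0.007 0 0 0 0.2;0 0 -0.007 0 0 0 0.2;0 0 0.05 0 0 0 0.2;0 0 0.2 0 0 0 0.2;0 0 0.4 0 0 0 0.2;-0.16 -0.22 0.5 0 0 0 0;-0.16 -0.22 0.5 0 0 0 0;-0.16 -0.22 0.5 0 0 0 0;-0.16 -0.22 0.5 0 0 0 0'; cat > look7.py <<'E'
from h import *
c,T,s=wcam();cv2.imwrite("pics/w12.png",c["img"]);np.savez("w12.npz",T=T,K=c["camera_matrix"],d=c["depth"])
print(s["t"],s["tcp_pos"])
t=s["tcp_pos"][:2]*1000;R=s["tool_rot"][:2,:2]
i=c["img"].astype(int);m=(i.max(2)<85)&(i[...,1]>i[...,2]+4)&(i[...,1]>i[...,0])
m=cv2.morphologyEx(m.astype(np.uint8),cv2.MORPH_OPEN,np.ones((2,2)));k,l,st,ce=cv2.connectedComponentsWithStats(m);P=cloud(c,T)*1000
for j in range(1,k):
    if st[j,4]>100:
        a=axis(c,T,l==j,.0275);print(st[j],a,np.round((a[:2]-t)@R,1));v,u=np.nonzero(l==j)
        print("   z",[round(float(np.median(P[q,u[v==q],2])),1) for q in np.linspace(v.min()+3,v.max()-3,6).astype(int)])
for th in("long_row","short_row","eraser_well","clasp_tab","long_pencil_mid","short_pencil_mid","eraser_center"):
    for d in pinpoint(th,"wrist")[:1]:
        uv=np.array(d["at"])*[512,384];print(th,round(d["score"],2),uv//1,np.round((ray(c,uv,T,.08 if "clasp" in th else .024)[0,:2]*1000-t)@R,1),np.round(P[int(uv[1]),int(uv[0])],1))
E
python3 look7.py
```

```text
t: 21.38
tcp_pos: [0.5238, -0.0531, 0.1859]
tool_rot: [[0.292, 0.956, 0.001], [0.956, -0.292, 0.0], [0.0, 0.001, -1.0]]
force: [-0.1, 0.1, 0.9]
opening: 0.0001
grasp_force: 0.0
21.375 [ 0.52376299 -0.05308398  0.18591946]
[ 274   65   12  139 1243] [565.7 -14.1 155.8  10.4  73.4] [49.5 28.7]
   z [30.5, 30.5, 30.5, 30.6, 30.7, 30.6]
[239 129  10  81 704] [516.  -38.   97.   10.3  73.3] [ 12.2 -11.8]
   z [30.9, 30.4, 29.6, 30.4, 30.2, 30.2]
long_row 0.93 [279. 148.] [37.7 30.3] [562.9 -23.5  32.3]
short_row 0.91 [241. 174.] [  6.9 -14.6] [511.7 -40.2  30.4]
eraser_well 0.75 [242.  82.] [110.2 -12.1] [543.7  55.8  32.4]
clasp_tab 0.67 [411. 157.] [ 36.3 154.8] [684.2 -64.   75.7]
long_pencil_mid 0.59 [278. 146.] [40.7 29.4] [562.5 -21.2  30.5]
short_pencil_mid 0.72 [241.  81.] [111.6 -14. ] [543.   57.   32.8]
eraser_center 0.79 [241.  82.] [110.6 -13.7] [542.7  56.2  31.5]
```

Both pencils are seated and level (long mid y about +1, short about -33, yaw 73.3° against 73.1°), and the eraser is down in its well. The lid stands at about 2.61 rad. Computing the arc for the closed fingers to push the lid over.

```bash
python3 -m jog '0.683 -0.069 0 0 0 0 0;0.683 -0.069 0 0 0 0 0;0.683 -0.069 0 0 0 0 0;0.683 -0.069 0 0 0 0 0;0.683 -0.069 -0.15 0 0 0 0;0.683 -0.069 -0.33 0 0 0 0;0.683 -0.069 -0.437 0 0 0 0;0.683 -0.069 -0.437 0 0 0 0;0.683 -0.069 -0.437 0 0 0 0'
python3 - <<'E'
from h import *
s=read_state();p=s["tcp_pos"]*1000;x=np.array([.957,-.2912]);o=np.array([542.1,-17.1]);h=17.5
X0=(p[:2]-o)@x;print(X0,(p[:2]-o)@[.2912,.957],p[2])
for th in list(np.arange(2.61,1.55,-.15))+list(np.arange(1.45,-.01,-.145)):
    S,C=np.sin(th),np.cos(th)
    if th>1.57:X=50+max(-118*C+7.5*S,-100*C+16*S)+h;Z=22+100*S+16*C-12
    else:X=50-80*C+16*S+h;Z=22+80*S+16*C
    d=(X-X0)*x/300;print(round(th,2),"X %.0f tip %.0f | %.3f %.3f %.3f"%(X,Z,d[0],d[1],(Z+8-p[2])/300))
E
```

```text
t: 22.9
tcp_pos: [0.7294, -0.0743, 0.0563]
tool_rot: [[0.292, 0.957, 0.002], [0.957, -0.292, -0.0], [0.0, 0.002, -1.0]]
force: [0.1, -0.3, 1.4]
opening: 0.0006
grasp_force: 0.0
195.916819641623 -0.19125674699557096 56.26297090499934
2.61 X 173 tip 47 | -0.073 0.022 -0.005
2.46 X 164 tip 61 | -0.102 0.031 0.041
2.31 X 153 tip 73 | -0.138 0.042 0.083
2.16 X 139 tip 84 | -0.181 0.055 0.120
2.01 X 125 tip 94 | -0.228 0.069 0.151
1.86 X 111 tip 101 | -0.270 0.082 0.177
1.71 X 97 tip 107 | -0.315 0.096 0.195
1.56 X 83 tip 102 | -0.361 0.110 0.180
1.45 X 74 tip 103 | -0.390 0.119 0.184
1.3 X 62 tip 103 | -0.427 0.130 0.184
1.16 X 50 tip 102 | -0.465 0.141 0.178
1.01 X 39 tip 98 | -0.501 0.152 0.167
0.87 X 28 tip 93 | -0.535 0.163 0.151
0.72 X 18 tip 87 | -0.567 0.172 0.129
0.58 X 9 tip 79 | -0.595 0.181 0.103
0.43 X 2 tip 70 | -0.620 0.189 0.073
0.29 X -5 tip 60 | -0.640 0.195 0.040
0.14 X -9 tip 49 | -0.655 0.199 0.004
-0.0 X -13 tip 38 | -0.665 0.202 -0.034
```

```bash
python3 -m jog '-0.073 0.022 -0.02 0 0 0 0;-0.105 0.032 0.01 0 0 0 0;-0.138 0.042 0.05 0 0 0 0;-0.181 0.055 0.09 0 0 0 0;-0.228 0.069 0.12 0 0 0 0;-0.27 0.082 0.15 0 0 0 0;-0.315 0.096 0.17 0 0 0 0;-0.361 0.11 0.17 0 0 0 0;-0.39 0.119 0.18 0 0 0 0;-0.39 0.119 0.18 0 0 0 0'; python3 - <<'E'
from h import *
c=vision.camera("scene");s=read_state();T=c["world_from_camera"];P=cloud(c,T)*1000
b=c["img"].astype(int);m=(b[...,0]-b[...,2]>30);m[:140]=0;m[260:,:]=0
o=np.array([542.1,-17.1]);q=P[m];X=(q[:,:2]-o)@[.957,-.2912];Y=(q[:,:2]-o)@[.2912,.957];k=(abs(Y)<115)&(abs(X)<200);print(k.sum(),"lid z pct",np.percentile(q[k,2],[50,90,99]),"X at high",np.percentile(X[k&(q[:,2]>80)],[5,50,95]) if (k&(q[:,2]>80)).any() else None)
cv2.imwrite("pics/s2.png",c["img"])
E
```

```text
t: 24.15
tcp_pos: [0.612, -0.0385, 0.1104]
tool_rot: [[0.291, 0.957, 0.003], [0.957, -0.291, -0.0], [0.0, 0.003, -1.0]]
force: [0.8, -0.3, 0.2]
opening: 0.0003
grasp_force: 0.0
183 lid z pct [ 17.14960819 121.35135285 122.89972995] X at high [43.8690332  49.15707234 56.46282865]
```

The lid stands about vertical (top at z 123 mm, x about 50). Continuing the swing down.

```bash
python3 -m jog '-0.037 0.011 0.004 0 0 0 0;-0.075 0.022 -0.002 0 0 0 0;-0.111 0.033 -0.013 0 0 0 0;-0.145 0.044 -0.029 0 0 0 0;-0.177 0.053 -0.051 0 0 0 0;-0.205 0.062 -0.077 0 0 0 0;-0.23 0.07 -0.107 0 0 0 0;-0.25 0.076 -0.14 0 0 0 0;-0.265 0.08 -0.176 0 0 0 0;-0.275 0.083 -0.21 0 0 0 0;-0.275 0.083 -0.216 0 0 0 0;-0.275 0.083 -0.216 0 0 0 0'
```

```text
t: 25.7
tcp_pos: [0.5291, -0.0136, 0.0459]
tool_rot: [[0.292, 0.957, -0.0], [0.957, -0.292, -0.0], [-0.0, -0.0, -1.0]]
force: [-13.8, 1.6, 28.1]
opening: 0.0004
grasp_force: 13.9
```

```bash
python3 -m jog '0 0 0.1 0 0 0 0;0 0 0.3 0 0 0 0;-0.2 -0.1 0.5 0 0 0 0;-0.2 -0.1 0.5 0 0 0 0;-0.2 -0.1 0.5 0 0 0 0'; python3 - <<'E'
from h import *
c,T,s=wcam();P=cloud(c,T)*1000;b=c["img"].astype(int);m=(b[...,0]-b[...,2]>30)&(P[...,2]>5)&(P[...,2]<120)
o=np.array([542.1,-17.1]);q=P[m];X=(q[:,:2]-o)@[.957,-.2912];Y=(q[:,:2]-o)@[.2912,.957]
for a in range(-70,60,10):
    k=(X>a)&(X<a+10)&(abs(Y)<100)
    if k.any():print(a,k.sum(),np.percentile(q[k,2],[10,50,90]).round(1))
k=(abs(X)<42)&(abs(Y)<95);A=np.c_[X[k],Y[k],np.ones(k.sum())];print("plane",np.linalg.lstsq(A,q[k,2],rcond=None)[0])
E
```

```text
t: 26.32
tcp_pos: [0.4695, -0.0443, 0.1952]
tool_rot: [[0.293, 0.956, 0.004], [0.956, -0.293, -0.001], [0.0, 0.004, -1.0]]
force: [0.1, 0.1, -0.0]
opening: 0.0005
grasp_force: 0.0
-70 52 [27.7 28.5 29.4]
-60 131 [27.5 29.3 37.4]
-50 1550 [36.  37.  37.9]
-40 1536 [36.  37.  37.9]
-30 1542 [36.1 37.  37.9]
-20 1538 [36. 37. 38.]
-10 1529 [36.1 37.  37.9]
0 1547 [36.1 37.  37.9]
10 1537 [36.1 37.1 38. ]
20 1525 [36.1 37.  37.9]
30 1535 [36.  37.  37.9]
40 1351 [36.  37.  37.9]
plane [3.50841881e-04 8.19208763e-04 3.69883960e+01]
```

The lid plane is level (slope 0.0004 rad) at the shut height, so it is fully closed and the robot is clear of it.

```bash
python3 -c "
from station import order
print(order.job_done())"
```

```text
the job is handed in; nothing more can be done
None
```

The case is packed and handed in: both pencils measured seated in their own clips with points away from the eraser, the eraser is in its well, and the lid is fully shut, all by about 26 s of the 72 s (the judging result was not shown).

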